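# Put a spray-gun cup together on its filling stand

## Robot

A 7-joint arm with a two-finger parallel gripper is mounted at the origin on the work surface. World frame = base frame: x ahead of the robot, y to its left, z up, the work surface at z = 0. Lengths are in m, angles in rad, forces in N, time in s.
With the tool pointing down it reaches from about 0.35 to 0.9 m from the base axis. Payload 8.1 kg.
Tool frame: the origin (TCP) lies at the very end of the fingers, on their centre line; the grasp point (between the pads) lies 19 mm behind it (arm.tcp_to_grasp is the z of the grasp point in the tool frame, in m); z points along the fingers, y is the line along which they close (so a half turn about z gives the same grasp; the last joint's range is limited). The gripper opens to 92 mm and grips with 3 to 60 N. Pads are 19 mm wide; open, the fingers measure 130 mm over their backs; the gripper's body (75 mm by 190 mm) begins 47 mm behind the grasp point.
Start: joints at [1.101, 0.434, 0.025, 1.573, -0.012, 1.134, -0.075], TCP at [0.224, -0.583, 0.227] pointing down, gripper open.
Joint ranges: [-2.62, 2.62], [-0.44, 2.09], [-1.27, 1.32], [0.08, 2.57], [-1.32, 4.46], [0.12, 2], [-2.74, 2.74]. Speed limits (rad/s): [2.22, 2.22, 3.01, 3.01, 3.14, 3.14, 3.14].

## Interface

Orientations are given as a rotation vector (axis times angle).
In Python, from cell import readout, vision, sign_off, arm gives the robot as it stands. The module is installed in compiled form; this text tells all that it offers.
- The arm moves only by the shell command python3 -m creep 'ROWS' [FORCE]. ROWS is JSON, a list of rows, each a list of 5 numbers: the shift along the tool's x, y, z in units of 4 cm (1.0 is 4 cm), then the turn about the tool's z in units of 4 degrees (1.0 is 4 degrees), then the opening, from 0 (shut) to 1 (fully open). A call has 1 to 12 rows; each row shifts and turns the commanded pose from where the row before left it, along the tool's axes as they then stand; what a row does not reach is not made up. A row lasts 1/8 s, in which the tool goes at most 62.5 mm and 10.7 degrees, less where a joint would pass 70% of its speed; a pose out of reach is approached as far as the arm can. A call with a number of a shift or a turn outside -1 to 1 is refused whole. A call with a gripper value outside its range is refused whole. The fingers move at their own pace and stop on an object; FORCE is the grip in N (left out, the last holds). Time passes only in rows, so rows that do not move let the fingers close. It gives the time, the measured TCP pose, the force, the opening and the grip force at its end, in the units of the state.
- readout.observe(): the state, without advancing time (a new reading comes with each control period).
- vision.get_image(name): name is "scene" or "side" or "wrist"; returns a dict with "pixels" (420x560x3 uint8, blue, green, red), "z_map" (420x560 float32, m along the optical axis (not along the pixel's ray), 0 where there is no reading), "camera_matrix" (3x3 intrinsics, pixels), "position" and "rotation" of the camera in the world. Camera axes: x right, y up, looking along -z (the intrinsics and any distortion apply to the point x, -y, -z); pixel columns grow to the right and rows downward; lengths in m; the calibration is good to about 2 mm. A picture is of the moment at which its call begins.
- sign_off(): hands the job in; it is judged then, once.
The state is a dict: "clock": time; "joints": joint angles; "dq": joint speeds; "joint_efforts": joint torques, N m; "position": TCP position; "ee_rot": TCP orientation; "force": force on the tool from outside, world axes, zero at the start; "ft_torque": the same for the moment, N m; "width": opening from 0.0 (shut) to 1.0 (fully open); "gripper_force": force on a finger pad.
Only numpy, scipy, OpenCV 4.12 (cv2) and the standard library are available. Lean on these libraries where they do the work, as an engineer would, in place of code of your own. Each camera call takes 0.05 s, during which the arm holds its last target. There are 200 camera calls.

## Task

Put the four-part spray-gun cup together on the round steel stand, one part at a time and in this order: stand the open outer cup in the stand's recess, hang the flanged liner in the cup, plug the necked lid into the liner, then put the ring-shaped collar over the neck so that it lies flat on the lid. Set each part gently all the way home without dropping it, and leave the finished cup upright on the stand. Leave the two tins and the bottle alone.

Things in the scene. Friction and masses are not known exactly. Their poses are not given: they have to be found in the camera images.
- stand: Round steel filling stand, fixed, empty at the start. Dark disc, diameter 110, height 10 mm, carrying a bright ring (outer diameter 92, inner diameter 75, top 18 mm above the table): the recess for the cup is inside the ring, its floor at 10 mm. Origin: centre of the underside, on the table; z up.
- cup: Outer cup, loose, upright: grey plastic, open at the top, straight round wall, outer diameter 66, inner diameter 60, height 80, floor 4 mm thick, about 90 g. Origin: centre of its underside; z up. Seated: its underside is 10 mm above the stand's.
- liner: Liner, loose, upright: white open beaker, 86 mm tall, about 50 g. Outer diameter 46 at the bottom, 56 just below a flange (diameter 68, from 62 to 66 mm up); above it a straight rim to grip, outer diameter 58, inner 53, from 66 to 86 mm. Origin: centre of its underside; z up. Seated: flange on the cup's rim, underside 18 mm above the cup's.
- lid: Lid, loose, neck up: white plastic, about 50 g. From below: tapered plug, diameter 42 to 49, 10 mm high; flange, diameter 64, from 10 to 15 mm; boss, diameter 32, from 15 to 21; neck to grip, diameter 24, from 21 to 50 mm, black dot on top. Origin: centre of its underside; z up. Seated: flange on the liner's top rim, origin 76 mm above the liner's.
- collar: Collar, loose, lying flat: black plastic ring, outer diameter 66 (fine ribs, look only), hole of diameter 40, height 18 mm, about 50 g. Origin: centre of its underside; z up along its axis. Seated: around the lid's boss, flat on the lid's flange, origin 15 mm above the lid's.
- paint_tin: Bystander, loose: closed steel paint tin with a paper label, diameter 80, height 95 mm, 0.8 kg. Origin: centre of its underside. To be left alone.
- toner_bottle: Bystander, loose: small white bottle with a blue label and black cap, diameter 42, height 125 mm. Origin: centre of its underside. To be left alone.
- small_tin: Bystander, loose: closed small steel tin with a paper label, diameter 60, height 65 mm, 0.35 kg. Origin: centre of its underside. To be left alone.

How it is judged:
On the way, in this order (a step that is already met when the one before it is completed fails the run):
1. the outer cup stands in the recess of the stand (horizontal distance between cup and stand below 0.008 m and z of cup in the frame of stand between 0.007 and 0.013 m and angle between cup's own z axis and vertical below 0.08 rad), for 0.2 s.
2. the liner hangs in the cup by its flange (horizontal distance between liner and cup below 0.008 m and z of liner in the frame of cup between 0.015 and 0.021 m and angle between liner's own z axis and vertical below 0.08 rad), for 0.2 s.
3. the lid is plugged into the liner's mouth (horizontal distance between lid and liner below 0.008 m and z of lid in the frame of liner between 0.073 and 0.079 m and angle between lid's own z axis and vertical below 0.08 rad), for 0.2 s.
4. the collar lies flat on the lid around its neck (horizontal distance between collar and lid below 0.008 m and z of collar in the frame of lid between 0.012 and 0.018 m and angle between collar's own z axis and vertical below 0.08 rad), for 0.2 s.
At the end, for the whole second after the job is handed in: Cup in the stand, liner in the cup, lid in the liner and collar on the lid: each centred within 8 mm on the one below (the collar within 16 mm of the stand's axis), its height within 3 mm of its seat, tilted less than 0.08 rad, and all at rest (all of step 1 and all of step 2 and all of step 3 and all of step 4 and linear speed of each of cup, liner, lid, collar below 0.01 m/s and angular speed of each of cup, liner, lid, collar below 0.1 rad/s and horizontal distance between collar and stand below 0.016 m); the robot touches nothing.
It fails at once if a part of the cup is dropped: it moves faster than 0.5 m/s within 30 mm (sideways and in height) of its seat ((horizontal distance between cup and stand below 0.03 m and z of cup in the frame of stand between -0.02 and 0.04 m and horizontal distance between cup and stand below 0.04 m and linear speed of cup above 0.5 m/s) or (horizontal distance between liner and cup below 0.03 m and z of liner in the frame of cup between -0.012 and 0.048 m and horizontal distance between liner and stand below 0.04 m and linear speed of liner above 0.5 m/s) or (horizontal distance between lid and liner below 0.03 m and z of lid in the frame of liner between 0.046 and 0.106 m and horizontal distance between lid and stand below 0.04 m and linear speed of lid above 0.5 m/s) or (horizontal distance between collar and lid below 0.03 m and z of collar in the frame of lid between -0.015 and 0.045 m and horizontal distance between collar and stand below 0.04 m and linear speed of collar above 0.5 m/s)).
It fails at once if a paint tin or the bottle is shifted by more than 30 mm or tipped (distance of any of paint_tin, toner_bottle, small_tin from where it was at the start of the episode above 0.03 m or angle between any of paint_tin, toner_bottle, small_tin's own z axis and vertical above 0.4 rad).
It also fails if it takes over 128 s, if anything falls off the work surface, if the arm or the gripper's body presses on something with over 40 N, if the wrist force passes 120 N, or if a joint passes its speed limit or range.

## Working session

There is one attempt and no reset: what is moved stays moved. The work goes in short steps, Python scripts to look and compute and a shell command to move; the robot and the scene stay as the last step left them, time stands still between calls to the robot, and variables do not carry over. Pictures are saved under pics/ and viewed, at most 14 in all, crops included, and the job is handed in when it is done.

```bash
mkdir -p pics
cat > h.py <<'E'
import numpy as np, cv2
from cell import readout, vision, arm
def cap(n,f):
    d=vision.get_image(n); cv2.imwrite('pics/'+f,d['pixels']); np.savez(''+n+'.npz',**{k:np.array(v) for k,v in d.items()}); return d
def cloud(d):
    K=np.array(d['camera_matrix']); z=d['z_map']; v,u=np.mgrid[:z.shape[0],:z.shape[1]]
    x=(u-K[0,2])/K[0,0]*z; y=(v-K[1,2])/K[1,1]*z
    P=np.stack([x,-y,-z],-1); R=np.array(d['rotation'])
    if R.size==3: R=cv2.Rodrigues(R.astype(float))[0]
    W=P@R.T+np.array(d['position']); W[z==0]=np.nan; return W
E
python3 - <<'E'
from h import *
for n in ['scene','side']:
    d=cap(n,n+'0.png'); print(n,d.keys(),d['camera_matrix'],d['position'],d['rotation'],np.mean(d['z_map']>0))
s=readout.observe(); print(s, arm.tcp_to_grasp)
a=np.hstack([cv2.resize(cv2.imread('pics/%s0.png'%n),(400,300)) for n in['scene','side']])
E
```

```text
scene dict_keys(['pixels', 'z_map', 'camera_matrix', 'position', 'rotation']) [[524.88547396   0.         283.80649903]
 [  0.         524.88547396 216.34461176]
 [  0.           0.           1.        ]] [0.97702296 0.71237727 1.02902508] [0.25103596 0.90570025 2.50394301] 0.9961054421768708
side dict_keys(['pixels', 'z_map', 'camera_matrix', 'position', 'rotation']) [[390.34793497   0.         283.46339961]
 [  0.         390.34793497 213.38443407]
 [  0.           0.           1.        ]] [0.23861734 0.48049275 0.72692176] [ 0.28593154 -0.87783436 -2.42094526] 0.9959353741496598
{'clock': 0.1, 'joints': array([ 1.1014109 ,  0.43515779,  0.02498579,  1.57402344, -0.01158075,
        1.13398831, -0.07510407]), 'dq': array([ 7.06851050e-05, -4.09999419e-03, -1.79385692e-03, -7.32297779e-04,
       -2.67082337e-04, -1.43595908e-03,  5.33306982e-04]), 'joint_efforts': array([ 4.17082454e-03, -6.69125533e+01,  9.88668948e-01, -3.15143466e+01,
       -6.04437618e-02,  3.73308139e-02,  1.03786290e-04]), 'position': array([ 0.22390581, -0.5830183 ,  0.22601411]), 'ee_rot': array([-3.08758265e+00, -5.72552571e-01,  6.43738211e-04]), 'force': array([ 0.5862714 , -0.36741016,  0.26193816]), 'ft_torque': array([ 0.00581352, -0.02233219,  0.03349843]), 'gripper_force': 0.0, 'width': 0.9995088697459749} -0.0188
```

View pics/scene0.png

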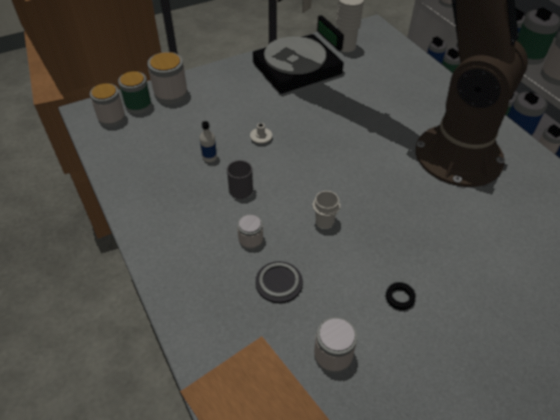

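View pics/side0.png

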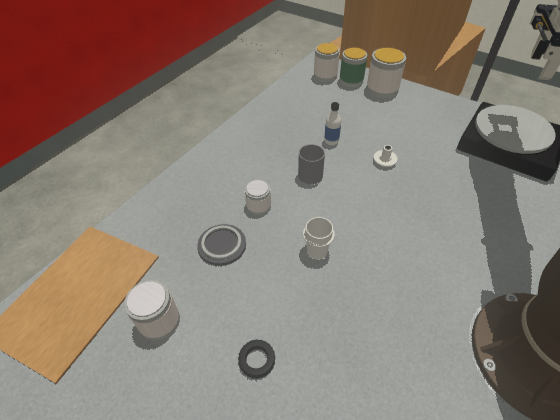

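The scene view shows the stand at (279,281), small tin (250,231), cup (240,180), bottle (208,145), lid (261,134), liner (326,210), collar (401,296) and paint tin (336,345). The side view shows the same parts: stand (221,243), cup (311,165), liner (318,238), lid (386,156) and collar (256,358).

```bash
cat > loc.py <<'E'
from h import *
from scipy.optimize import least_squares
def fit(W,c,zlo,zhi,r,R=0.055):
    P=W.reshape(-1,3); P=P[np.isfinite(P[:,0])]
    m=(np.hypot(P[:,0]-c[0],P[:,1]-c[1])<R)&(P[:,2]>zlo)&(P[:,2]<zhi)
    Q=P[m]
    if len(Q)<15: return None
    k=cv2.minEnclosingCircle(Q[:,:2].astype(np.float32)); 
    return np.round(np.r_[k[0],k[1],np.median(Q[:,2]),len(Q)],4)
E
python3 - <<'E'
from loc import *
px={'scene':dict(stand=(279,281),small=(250,222),cup=(240,180),bottle=(208,145),lid=(261,134),liner=(326,205),collar=(401,296),paint=(336,335)),
'side':dict(stand=(221,243),small=(258,187),cup=(311,165),bottle=(333,125),lid=(386,156),liner=(318,238),collar=(256,358),paint=(150,298))}
top=dict(stand=(.013,.025),small=(.055,.075),cup=(.072,.09),bottle=(.1,.13),lid=(.008,.018),liner=(.078,.095),collar=(.012,.025),paint=(.088,.105))
for n in px:
    d=np.load(n+'.npz'); W=cloud(d)
    for o,(u,v) in px[n].items():
        c=np.nanmedian(W[v-14:v+15,u-14:u+15].reshape(-1,3),0)
        print(n,o,c.round(3),fit(W,c,*top[o],0, .065 if o=='stand' else .05))
E
```

```text
scene stand [0.656 0.135 0.011] [6.586e-01 1.352e-01 5.410e-02 1.710e-02 4.530e+02]
scene small [ 0.649 -0.019  0.055] [ 6.587e-01 -9.500e-03  3.180e-02  6.400e-02  4.210e+02]
scene cup [ 0.61  -0.158  0.044] [ 6.079e-01 -1.727e-01  3.670e-02  7.770e-02  1.710e+02]
scene bottle [ 0.63  -0.322  0.009] [ 6.295e-01 -3.244e-01  1.340e-02  1.207e-01  7.600e+01]
scene lid [ 0.464 -0.326  0.002] [ 4.674e-01 -3.279e-01  3.280e-02  1.510e-02  1.700e+02]
scene liner [0.461 0.019 0.062] [4.681e-01 2.800e-02 3.000e-02 8.350e-02 1.540e+02]
scene collar [0.431 0.3   0.011] [4.355e-01 2.991e-01 3.450e-02 1.750e-02 4.230e+02]
scene paint [0.644 0.345 0.095] [6.421e-01 3.452e-01 4.160e-02 9.420e-02 1.179e+03]
side stand [0.653 0.135 0.01 ] [6.535e-01 1.350e-01 4.620e-02 1.670e-02 3.660e+02]
side small [ 0.663 -0.019  0.052] [ 6.554e-01 -9.300e-03  3.130e-02  6.320e-02  3.930e+02]
side cup [ 0.597 -0.157  0.044] [ 6.035e-01 -1.696e-01  3.460e-02  7.710e-02  1.560e+02]
side bottle [ 0.63  -0.33   0.001] [ 6.257e-01 -3.240e-01  1.110e-02  1.180e-01  7.800e+01]
side lid [ 0.462 -0.326  0.   ] [ 4.622e-01 -3.265e-01  3.280e-02  1.370e-02  2.190e+02]
side liner [0.463 0.033 0.057] [4.658e-01 2.810e-02 3.010e-02 8.370e-02 1.780e+02]
side collar [0.434 0.299 0.015] [4.321e-01 3.000e-01 3.380e-02 1.710e-02 6.990e+02]
side paint [0.633 0.34  0.094] [6.394e-01 3.450e-01 4.080e-02 9.390e-02 1.370e+03]
```

```bash
cat >> h.py <<'E'
def pose():
    s=readout.observe(); R=cv2.Rodrigues(np.array(s['ee_rot'],float))[0]; return np.array(s['position']),R,s
def to(x,y,z):
    p,R,s=pose(); d=R.T@(np.array([x,y,z])-p)
    print('t',round(s['clock'],2),'pos',p.round(4),'units',(d/.04).round(3),'yaw',np.degrees(np.arctan2(R[1,0],R[0,0])).round(2),'tilt',np.degrees(np.arccos(-R[2,2])).round(2),'w',round(s['width'],3),'gf',round(float(s['gripper_force']),1),'F',np.round(s['force'],1),'q',np.round(s['joints'],2))
E
python3 -m creep '[[0,0,0,0.9,1],[0,0,0,0.9,1],[0,0,0,0.9,1],[0,0,0,0.9,1],[0,0,0,0.9,1],[0,0,0,0.75,1],[0,0,0,0,1]]' 20
python3 -c "
from h import *
to(.606,-.171,.22)"
```

```text
clock: 0.98
position: [0.2241, -0.5832, 0.2263]
ee_rot: [-3.141, -0.001, 0.001]
force: [-0.7, 0.1, -0.1]
width: 1.003
gripper_force: 0.0
t 0.97 pos [ 0.2241 -0.5832  0.2263] units [  9.555 -10.299   0.161] yaw 0.04 tilt 0.04 w 1.003 gf 0.0 F [-0.7  0.1 -0.1] q [ 1.04  0.43  0.11  1.58 -0.05  1.13 -0.41]
```

```bash
python3 -m creep '[[0.8,-0.85,0,0,1],[0.8,-0.85,0,0,1],[0.8,-0.85,0,0,1],[0.8,-0.85,0,0,1],[0.8,-0.85,0,0,1],[0.8,-0.85,0,0,1],[0.8,-0.85,0,0,1],[0.8,-0.85,0,0,1],[0.8,-0.85,0,0,1],[0.8,-0.85,0,0,1],[0.8,-0.85,0.1,0,1],[0.7,-0.95,0,0,1]]'
python3 -m creep '[[0,0,0,0,1],[0,0,0,0,1]]'
python3 - <<'E'
from loc import *
to(.606,-.171,.22)
d=cap('wrist','w1.png'); W=cloud(d)
print(fit(W,(.606,-.171),.074,.09,0))
E
```

```text
clock: 2.48
position: [0.6047, -0.1705, 0.2222]
ee_rot: [3.141, 0.002, -0.001]
force: [0.6, -1.1, 0.5]
width: 1.005
gripper_force: 0.0
clock: 2.72
position: [0.6036, -0.1719, 0.2224]
ee_rot: [3.141, 0.002, -0.001]
force: [-0.2, -0.2, -0.1]
width: 1.001
gripper_force: 0.0
t 2.73 pos [ 0.6036 -0.1719  0.2224] units [ 0.06  -0.021  0.06 ] yaw 0.06 tilt 0.06 w 1.001 gf 0.0 F [-0.2 -0.2 -0.1] q [ 0.23  0.45 -0.06  1.57  0.03  1.13 -1.4 ]
[ 6.057e-01 -1.724e-01  3.310e-02  7.880e-02  1.026e+03]
```

View pics/w1.png

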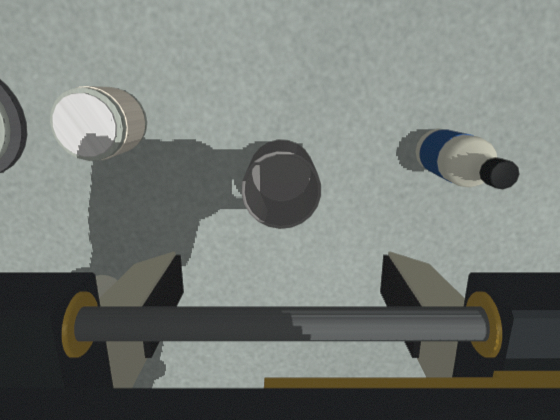

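The wrist view shows the cup at (282,184), centred between the fingers, with the bottle and small tin well clear. Going down to grip it.

```bash
python3 -m creep '[[0.05,0,0.6,0,1],[0,0,0.6,0,1],[0,0,0.6,0,1],[0,0,0.6,0,1],[0,0,0.6,0,1],[0,0,0.6,0,1],[0,0,0.4,0,1],[0,0,0.35,0,1],[0,0,0,0,1],[0,0,0,0,1]]'
python3 -m creep '[[0,0,0,0,0],[0,0,0,0,0],[0,0,0,0,0],[0,0,0,0,0],[0,0,0,0,0],[0,0,0,0,0],[0,0,0,0,0],[0,0,0,0,0]]' 20
python3 -c "
from h import *
to(.6057,-.172,.048)"
```

```text
clock: 4.03
position: [0.6065, -0.1716, 0.0494]
ee_rot: [3.141, 0.0, 0.002]
force: [0.8, 0.4, -0.4]
width: 0.996
gripper_force: 0.0
clock: 5.03
position: [0.6062, -0.1714, 0.049]
ee_rot: [3.142, 0.0, 0.001]
force: [-0.7, 0.1, 5.6]
width: 0.704
gripper_force: 20.0
t 5.03 pos [ 0.6062 -0.1714  0.049 ] units [-0.012  0.016  0.024] yaw 0.01 tilt 0.02 w 0.704 gf 20.0 F [-0.7  0.1  5.6] q [ 0.23  0.63 -0.06  1.73  0.05  0.78 -1.42]
```

```bash
python3 -m creep '[[0,0,-0.3,0,0],[0,0,-0.6,0,0],[0,0,-0.6,0,0],[0,0,-0.6,0,0],[0,0,-0.6,0,0],[0,0,-0.3,0,0]]'
python3 -m creep '[[0.1,-0.7,0,0,0],[0.12,-0.7,0,0,0],[0.12,-0.7,0,0,0],[0.12,-0.7,0,0,0],[0.12,-0.7,0,0,0],[0.12,-0.7,0,0,0],[0.12,-0.7,0,0,0],[0.1,-0.7,0,0,0],[0.1,-0.7,0,0,0],[0.1,-0.7,0,0,0],[0.1,-0.65,0,0,0],[0,0,0,0,0]]'
python3 -m creep '[[0,0,0,0,0],[0,0,0,0,0]]'
python3 - <<'E'
from loc import *
to(.655,.135,.149)
d=cap('wrist','w2.png'); W=cloud(d)
print(fit(W,(.655,.135),.014,.025,0,.06),fit(W,(.655,.135),.085,.22,0,.06))
d=cap('side','s2.png')
E
```

```text
clock: 5.78
position: [0.6065, -0.1716, 0.1704]
ee_rot: [3.141, 0.0, 0.003]
force: [0.0, -0.1, -1.4]
width: 0.711
gripper_force: 20.0
clock: 7.28
position: [0.6544, 0.1381, 0.1683]
ee_rot: [-3.14, -0.006, 0.001]
force: [0.8, 0.1, -1.6]
width: 0.709
gripper_force: 20.0
clock: 7.52
position: [0.6549, 0.1332, 0.1687]
ee_rot: [3.141, -0.002, -0.0]
force: [-0.5, -0.1, -0.8]
width: 0.708
gripper_force: 20.0
t 7.53 pos [0.6549 0.1332 0.1687] units [ 0.003 -0.047  0.491] yaw -0.09 tilt 0.05 w 0.708 gf 20.0 F [-0.5 -0.1 -0.8] q [-0.22  0.56 -0.1   1.52  0.06  1.07 -1.9 ]
[6.562e-01 1.327e-01 4.510e-02 1.700e-02 1.681e+03] [6.6510e-01 1.3240e-01 5.0100e-02 1.8120e-01 2.4849e+04]
```

View pics/w2.png

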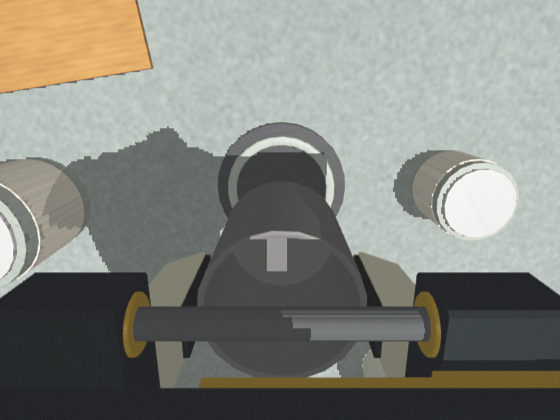

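The wrist view shows the held cup at (282,310) and the ring behind it around (282,185), so they are nearly in line; fitting the ring once more.

Run:
```python
from loc import *
for n in ['wrist','side','scene']:
    d=np.load(n+'.npz'); P=cloud(d).reshape(-1,3); P=P[np.isfinite(P[:,0])]
    r=np.hypot(P[:,0]-.655,P[:,1]-.135); P=P[(P[:,2]>.0155)&(P[:,2]<.021)&(r<.05)&(r>.033)]
    f=least_squares(lambda c:np.hypot(P[:,0]-c[0],P[:,1]-c[1])-.0418,[.655,.135],loss='soft_l1',f_scale=.002)
    print(n,f.x.round(4),len(P),P[:,2].mean())
    d=np.load(n+'.npz')
P=cloud(np.load('side.npz'));print('cup in side',fit(P,(.655,.133),.192,.21,0,.04), fit(P,(.655,.133),.09,.215,0,.04))
```

```text
wrist [0.6552 0.1326] 1573 0.01703036969888163
side [0.6532 0.1342] 267 0.01711595071130164
scene [0.6573 0.1339] 291 0.018054737279178886
cup in side [6.463e-01 1.330e-01 3.810e-02 1.979e-01 2.200e+02] [6.466e-01 1.330e-01 3.810e-02 1.659e-01 1.288e+03]
```

```bash
python3 -m creep '[[0,0,0.4,0,0],[0,0,0.5,0,0],[0,0,0.5,0,0],[0,0,0.5,0,0],[0,0,0.4,0,0],[0,0,0.2,0,0],[0,0,0.05,0,0],[0,0,0.05,0,0],[0,0,0.05,0,0],[0,0,0.04,0,0],[0,0,0,0,0],[0,0,0,0,0]]'
python3 -c "
from h import *
to(.6553,.1335,.059)"
```

```text
clock: 9.12
position: [0.6549, 0.1346, 0.0612]
ee_rot: [3.142, 0.0, 0.0]
force: [-0.0, -0.1, -0.3]
width: 0.708
gripper_force: 20.0
t 9.12 pos [0.6549 0.1346 0.0612] units [0.011 0.029 0.056] yaw 0.01 tilt 0.01 w 0.708 gf 20.0 F [-0.  -0.1 -0.3] q [-0.22  0.67 -0.1   1.62  0.08  0.86 -1.92]
```

```bash
python3 -m creep '[[0,0,0.03,0,0],[0,0,0.03,0,0],[0,0,0,0,0],[0,0,0,0,0]]'
```

```text
clock: 9.62
position: [0.6548, 0.1346, 0.059]
ee_rot: [-3.142, -0.0, -0.0]
force: [-1.9, 0.3, 4.3]
width: 0.707
gripper_force: 20.0
```

```bash
python3 -m creep '[[0,0,0,0,0.75],[0,0,0,0,0.8],[0,0,0,0,0.9],[0,0,0,0,1],[0,0,0,0,1],[0,0,-0.3,0,1],[0,0,-0.6,0,1],[0,0,-0.6,0,1],[0,0,-0.6,0,1],[0,0,-0.6,0,1],[0,0,-0.6,0,1],[0,0,-0.6,0,1]]'
python3 - <<'E'
from loc import *
d=cap('side','s3.png'); W=cloud(d); print('side',fit(W,(.655,.134),.08,.1,0,.04))
d=cap('scene','c3.png'); W=cloud(d); print('scene',fit(W,(.655,.134),.08,.1,0,.04))
to(.467,.028,.22)
E
```

```text
clock: 11.12
position: [0.6548, 0.1346, 0.2166]
ee_rot: [-3.141, -0.0, -0.001]
force: [0.4, -0.9, 0.5]
width: 1.003
gripper_force: 0.0
side [6.525e-01 1.351e-01 3.370e-02 8.670e-02 2.530e+02]
scene [6.555e-01 1.344e-01 3.460e-02 8.760e-02 2.490e+02]
t 11.22 pos [0.6564 0.1352 0.2187] units [-4.735  2.678 -0.063] yaw 0.01 tilt 0.34 w 0.997 gf 0.0 F [0.1 0.3 0. ] q [-0.22  0.52 -0.1   1.46  0.05  1.16 -1.9 ]
```

Cup seated at about (0.655, 0.1345), with its top near 0.09. Liner next.

```bash
python3 -m creep '[[-0.6,0.35,0,0,1],[-0.6,0.35,0,0,1],[-0.6,0.35,0,0,1],[-0.6,0.35,0,0,1],[-0.6,0.35,0,0,1],[-0.6,0.35,0,0,1],[-0.6,0.3,0,0,1],[-0.5,0.25,0,0,1],[0,0,0,0,1],[0,0,0,0,1]]'
python3 - <<'E'
from loc import *
d=cap('wrist','w4.png'); W=cloud(d); 
g=fit(W,(.467,.028),.08,.095,0,.04); print(g); to(g[0],g[1],.069)
E
```

```text
clock: 12.48
position: [0.4675, 0.029, 0.2149]
ee_rot: [-3.141, -0.001, -0.001]
force: [0.1, 0.4, 0.8]
width: 1.004
gripper_force: 0.0
[4.666e-01 2.660e-02 2.890e-02 8.480e-02 8.630e+02]
t 12.53 pos [0.4676 0.0291 0.2148] units [-0.027  0.064  3.645] yaw 0.04 tilt 0.04 w 1.006 gf 0.0 F [0.5 0.2 0. ] q [-0.08  0.2  -0.11  1.95  0.03  0.99 -1.78]
```

View pics/w4.png

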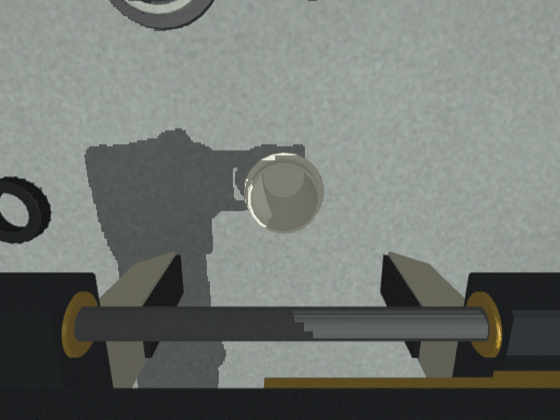

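The liner's mouth is at (284,192), centred, with nothing nearby.

```bash
python3 -m creep '[[-0.02,0.05,0.6,0,1],[0,0,0.6,0,1],[0,0,0.6,0,1],[0,0,0.6,0,1],[0,0,0.6,0,1],[0,0,0.4,0,1],[0,0,0.2,0,1],[0,0,0,0,1],[0,0,0,0,1]]'
python3 -m creep '[[0,0,0,0,0],[0,0,0,0,0],[0,0,0,0,0],[0,0,0,0,0],[0,0,0,0,0],[0,0,0,0,0],[0,0,0,0,0],[0,0,0,0,0]]' 15
python3 -c "
from h import *
to(.4668,.0268,.069)"
```

```text
clock: 13.65
position: [0.4666, 0.0268, 0.0712]
ee_rot: [-3.141, -0.0, -0.002]
force: [0.2, 0.2, 0.5]
width: 1.001
gripper_force: 0.0
clock: 14.65
position: [0.4661, 0.0266, 0.0708]
ee_rot: [3.142, 0.0, 0.0]
force: [0.3, 1.4, 1.4]
width: 0.624
gripper_force: 15.0
t 14.65 pos [0.4661 0.0266 0.0708] units [ 0.018 -0.004  0.044] yaw 0.02 tilt 0.01 w 0.624 gf 15.0 F [0.3 1.4 1.4] q [-0.09  0.4  -0.1   2.12  0.07  0.63 -1.81]
```

```bash
python3 -m creep '[[0,0,-0.3,0,0],[0,0,-0.6,0,0],[0,0,-0.6,0,0],[0,0,-0.6,0,0],[0,0,-0.6,0,0],[0,0,-0.6,0,0],[0,0,-0.1,0,0]]'
python3 -m creep '[[0.4,-0.23,0,0,0],[0.6,-0.34,0,0,0],[0.6,-0.34,0,0,0],[0.6,-0.34,0,0,0],[0.6,-0.34,0,0,0],[0.6,-0.34,0,0,0],[0.6,-0.34,0,0,0],[0.4,-0.23,0,0,0],[0.32,-0.2,0,0,0],[0,0,0,0,0],[0,0,0,0,0]]'
python3 - <<'E'
from loc import *
cap('wrist','w5.png')
for n,f in (('side','s5.png'),('scene','c5.png')):
    d=cap(n,f); W=cloud(d)
    for nm,z0,z1,r in(('cup',.083,.094,.033),('liner bot',.135,.175,.025),('flange',.197,.206,.034)):
        print(n,nm,fit(W,(.655,.134),z0,z1,0,.042))
to(.655,.1345,.0988)
E
```

```text
clock: 15.52
position: [0.4668, 0.0267, 0.2086]
ee_rot: [-3.141, -0.0, -0.005]
force: [-0.3, -0.7, -1.3]
width: 0.628
gripper_force: 15.0
clock: 16.9
position: [0.6543, 0.1345, 0.2057]
ee_rot: [3.141, 0.0, -0.002]
force: [-0.5, 0.3, 0.0]
width: 0.624
gripper_force: 15.0
side cup [6.526e-01 1.351e-01 3.370e-02 8.780e-02 1.570e+02]
side liner bot [6.524e-01 1.347e-01 2.660e-02 1.580e-01 3.010e+02]
side flange [6.486e-01 1.347e-01 3.370e-02 2.005e-01 2.430e+02]
scene cup [6.556e-01 1.353e-01 3.400e-02 8.840e-02 1.490e+02]
scene liner bot [6.571e-01 1.356e-01 2.560e-02 1.584e-01 2.280e+02]
scene flange [6.717e-01 1.373e-01 3.090e-02 2.022e-01 1.250e+02]
t 17.05 pos [0.6544 0.1342 0.2067] units [ 0.015 -0.008  2.696] yaw -0.01 tilt 0.02 w 0.622 gf 15.0 F [ 0.2  0.6 -0.8] q [-0.22  0.53 -0.1   1.47  0.06  1.15 -1.9 ]
```

View pics/w5.png

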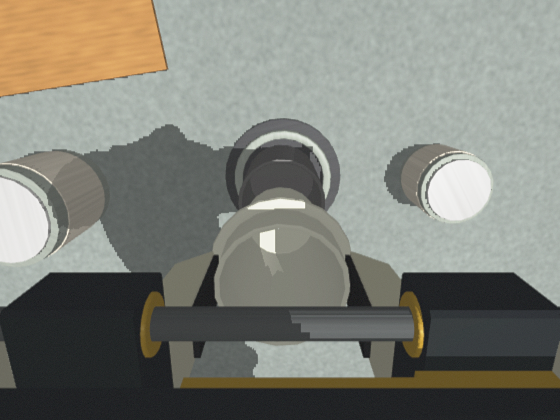

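The liner hangs at (282,270), in line with the cup behind it at (282,175). Descending.

```bash
python3 -m creep '[[0.01,-0.01,0.3,0,0],[0,0,0.4,0,0],[0,0,0.4,0,0],[0,0,0.3,0,0],[0,0,0.3,0,0],[0,0,0.3,0,0],[0,0,0.2,0,0],[0,0,0.15,0,0],[0,0,0.1,0,0],[0,0,0,0,0],[0,0,0,0,0]]'
python3 -c "
from h import *
to(.6548,.1346,.0988)"
```

```text
clock: 18.42
position: [0.6554, 0.1351, 0.1091]
ee_rot: [-3.141, -0.0, -0.001]
force: [0.2, 0.7, -0.5]
width: 0.628
gripper_force: 15.0
t 18.43 pos [0.6554 0.1351 0.1091] units [-0.015  0.012  0.257] yaw 0.01 tilt 0.03 w 0.628 gf 15.0 F [ 0.2  0.7 -0.5] q [-0.22  0.61 -0.1   1.58  0.07  0.95 -1.91]
```

```bash
python3 -m creep '[[0,0,0.08,0,0],[0,0,0.06,0,0],[0,0,0.04,0,0],[0,0,0.03,0,0],[0,0,0.03,0,0],[0,0,0,0,0],[0,0,0,0,0]]'
python3 -c "
from h import *
to(.6548,.1346,.0988)"
```

```text
clock: 19.3
position: [0.6552, 0.135, 0.0991]
ee_rot: [3.142, 0.0, 0.0]
force: [-0.5, -0.5, -0.7]
width: 0.627
gripper_force: 15.0
t 19.3 pos [0.6552 0.135  0.0991] units [-0.01   0.01   0.009] yaw 0.01 tilt 0.0 w 0.627 gf 15.0 F [-0.5 -0.5 -0.7] q [-0.22  0.62 -0.1   1.59  0.07  0.94 -1.92]
```

```bash
python3 -m creep '[[0,0,0.03,0,0],[0,0,0.02,0,0],[0,0,0,0,0]]'; python3 -m creep '[[0,0,0,0,0],[0,0,0,0,0]]'
```

```text
clock: 19.68
position: [0.6559, 0.1348, 0.0988]
ee_rot: [3.142, -0.0, 0.003]
force: [-3.5, -1.7, 12.8]
width: 0.624
gripper_force: 15.0
clock: 19.92
position: [0.6559, 0.1349, 0.0988]
ee_rot: [-3.142, 0.0, -0.003]
force: [-3.2, -1.6, 12.1]
width: 0.623
gripper_force: 15.0
```

Contact at 12 N at the seated height. I'll ease off slightly, release and lift.

```bash
python3 -m creep '[[0,0,-0.02,0,0],[0,0,0,0,0.65],[0,0,0,0,0.7],[0,0,0,0,0.8],[0,0,0,0,1],[0,0,0,0,1],[0,0,0,0,1],[0,0,-0.3,0,1],[0,0,-0.6,0,1],[0,0,-0.6,0,1],[0,0,-0.6,0,1],[0,0,-0.6,0,1]]'
python3 -m creep '[[0,0,-0.6,0,1],[0,0,0,0,1]]'
python3 - <<'E'
from loc import *
for n,f in (('wrist','w6.png'),('side','s6.png'),('scene','c6.png')):
    d=cap(n,f); W=cloud(d)
    print(n,fit(W,(.655,.134),.109,.12,0,.042),fit(W,(.655,.134),.086,.1,0,.042))
to(.465,-.327,.22)
E
```

```text
clock: 21.42
position: [0.6553, 0.1351, 0.2078]
ee_rot: [-3.141, -0.0, -0.001]
force: [-0.2, 0.1, 0.4]
width: 1.0
gripper_force: 0.0
clock: 21.68
position: [0.6564, 0.1354, 0.233]
ee_rot: [-3.14, -0.0, -0.007]
force: [0.8, 1.5, -0.8]
width: 1.001
gripper_force: 0.0
wrist [6.548e-01 1.339e-01 2.930e-02 1.129e-01 8.790e+02] [6.552e-01 1.342e-01 3.390e-02 9.300e-02 1.527e+03]
side [6.531e-01 1.353e-01 2.970e-02 1.125e-01 1.350e+02] [6.522e-01 1.363e-01 3.340e-02 9.300e-02 3.390e+02]
scene [6.559e-01 1.358e-01 3.070e-02 1.131e-01 1.420e+02] [6.571e-01 1.350e-01 3.460e-02 9.380e-02 2.870e+02]
t 21.82 pos [0.6548 0.1349 0.2294] units [-4.746 11.547  0.242] yaw 0.01 tilt 0.05 w 1.0 gf 0.0 F [-0.1 -0.4  0. ] q [-0.22  0.51 -0.1   1.44  0.05  1.19 -1.9 ]
```

Liner seated, rim top about 0.113. Now the lid.

```bash
python3 -m creep '[[-0.4,0.9,0,0,1],[-0.4,0.96,0,0,1],[-0.4,0.96,0,0,1],[-0.4,0.96,0,0,1],[-0.4,0.96,0,0,1],[-0.4,0.96,0,0,1],[-0.4,0.96,0,0,1],[-0.4,0.96,0,0,1],[-0.4,0.96,0,0,1],[-0.4,0.96,0.1,0,1],[-0.4,0.96,0.2,0,1],[-0.35,0.96,0.2,0,1]]'
python3 -m creep '[[0,0,0,0,1],[0,0,0,0,1],[0,0,0,0,1]]'
python3 - <<'E'
from loc import *
d=cap('wrist','w7.png'); W=cloud(d); 
print(fit(W,(.465,-.327),.009,.018,0,.045)); g=fit(W,(.465,-.327),.044,.06,0,.045); print(g); to(g[0],g[1],.026)
E
```

```text
clock: 23.32
position: [0.4641, -0.3243, 0.2089]
ee_rot: [-3.141, -0.0, 0.002]
force: [0.4, 0.4, 0.3]
width: 1.002
gripper_force: 0.0
clock: 23.7
position: [0.4659, -0.322, 0.2098]
ee_rot: [-3.141, -0.003, -0.0]
force: [0.0, 0.6, -0.1]
width: 0.996
gripper_force: 0.0
[ 4.646e-01 -3.288e-01  3.210e-02  1.420e-02  2.448e+03]
[ 4.651e-01 -3.290e-01  1.210e-02  4.930e-02  5.710e+02]
t 23.75 pos [ 0.4659 -0.3222  0.2099] units [-0.022  0.173  4.598] yaw 0.13 tilt 0.03 w 1.0 gf 0.0 F [-0.1 -0.4  0.1] q [ 0.49  0.35  0.03  1.74 -0.01  1.04 -1.05]
```

View pics/w7.png

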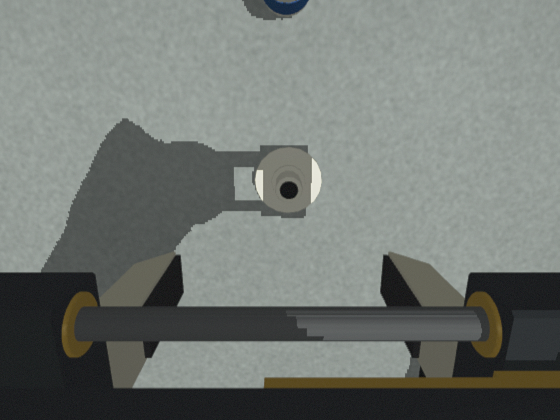

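The lid is at (288,182) with its black dot at (289,189), clear of everything.

```bash
python3 -m creep '[[-0.02,0.17,0.6,0,0.7],[0,0,0.6,0,0.7],[0,0,0.6,0,0.7],[0,0,0.6,0,0.7],[0,0,0.6,0,0.7],[0,0,0.6,0,0.7],[0,0,0.5,0,0.7],[0,0,0.3,0,0.7],[0,0,0.15,0,0.7],[0,0,0.0,0,0.7],[0,0,0.0,0,0.7]]'
python3 -m creep '[[0,0,0,0,0.3],[0,0,0,0,0],[0,0,0,0,0],[0,0,0,0,0],[0,0,0,0,0],[0,0,0,0,0],[0,0,0,0,0],[0,0,0,0,0],[0,0,0,0,0]]' 15
python3 -c "
from h import *
to(.465,-.329,.026)"
```

```text
clock: 25.12
position: [0.4649, -0.3304, 0.0286]
ee_rot: [3.141, 0.0, 0.001]
force: [0.2, -1.0, -0.5]
width: 0.698
gripper_force: 0.0
clock: 26.25
position: [0.4645, -0.3302, 0.0279]
ee_rot: [3.142, 0.0, -0.0]
force: [-0.2, 0.2, -0.2]
width: 0.252
gripper_force: 15.0
t 26.25 pos [ 0.4645 -0.3302  0.0279] units [ 0.014 -0.03   0.048] yaw 0.01 tilt 0.0 w 0.252 gf 15.0 F [-0.2  0.2 -0.2] q [ 0.51  0.58  0.02  1.9  -0.02  0.65 -1.03]
```

```bash
python3 -m creep '[[0,0,-0.3,0,0],[0,0,-0.6,0,0],[0,0,-0.8,0,0],[0,0,-0.8,0,0],[0,0,-0.8,0,0],[0,0,-0.8,0,0],[0,0,-0.6,0,0],[0,0,-0.3,0,0]]'
python3 -m creep '[[0.25,-0.6,0,0,0],[0.4,-0.9,0,0,0],[0.4,-0.9,0,0,0],[0.4,-0.9,0,0,0],[0.4,-0.9,0,0,0],[0.4,-0.9,0,0,0],[0.4,-0.9,0,0,0],[0.4,-0.9,0,0,0],[0.4,-0.9,0,0,0],[0.4,-0.9,0,0,0],[0.4,-0.9,0,0,0],[0.3,-0.9,0,0,0]]'
python3 -m creep '[[0.2,-0.6,0,0,0],[0,-0.5,0,0,0],[0,0,0,0,0],[0,0,0,0,0]]'
python3 - <<'E'
from loc import *
cap('wrist','w8.png')
to(.655,.1345,.1319)
for n in ('side','scene'):
    d=cap(n,n[0]+'8_.png'); W=cloud(d); p=pose()[0]; b=p[2]-.0279
    print(n,'rim',fit(W,(.655,.134),.109,.118,0,.042),'flange',fit(W,(p[0],p[1]),b+.009,b+.017,0,.042))
E
```

```text
clock: 27.25
position: [0.4648, -0.3305, 0.23]
ee_rot: [3.14, 0.0, 0.003]
force: [0.3, -0.5, -0.3]
width: 0.255
gripper_force: 15.0
clock: 28.75
position: [0.6465, 0.0908, 0.2274]
ee_rot: [3.141, 0.0, -0.001]
force: [-0.7, 1.0, -0.7]
width: 0.256
gripper_force: 15.0
clock: 29.25
position: [0.6543, 0.1321, 0.228]
ee_rot: [3.14, -0.002, -0.0]
force: [-0.3, 0.8, 0.5]
width: 0.256
gripper_force: 15.0
t 29.3 pos [0.6544 0.1319 0.2281] units [ 0.015 -0.069  2.404] yaw -0.11 tilt 0.07 w 0.257 gf 15.0 F [ 0.2 -0.6  0.2] q [-0.22  0.51 -0.1   1.45  0.05  1.19 -1.9 ]
side rim [6.517e-01 1.352e-01 3.020e-02 1.122e-01 1.360e+02] flange [6.520e-01 1.320e-01 3.220e-02 2.142e-01 4.000e+02]
scene rim [6.557e-01 1.355e-01 3.010e-02 1.129e-01 1.390e+02] flange [6.609e-01 1.321e-01 3.090e-02 2.150e-01 2.250e+02]
```

View pics/w8.png

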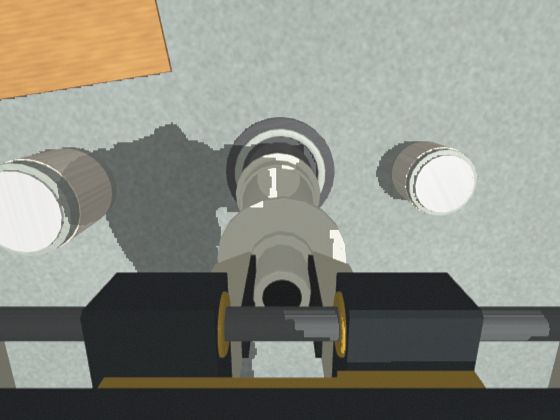

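The lid at (280,250) hangs upright, in line with the liner at (278,180); a 3 mm shift in y is needed.

```bash
python3 -m creep '[[0.01,-0.07,0.2,0,0],[0,0,0.4,0,0],[0,0,0.4,0,0],[0,0,0.4,0,0],[0,0,0.3,0,0],[0,0,0.2,0,0],[0,0,0,0,0],[0,0,0,0,0]]'
python3 -c "
from h import *
to(.655,.135,.1319)"
```

```text
clock: 30.4
position: [0.6552, 0.1367, 0.1525]
ee_rot: [-3.141, -0.0, -0.002]
force: [-0.1, 0.5, 0.2]
width: 0.258
gripper_force: 15.0
t 30.4 pos [0.6552 0.1367 0.1525] units [-0.005  0.044  0.514] yaw 0.01 tilt 0.06 w 0.258 gf 15.0 F [-0.1  0.5  0.2] q [-0.22  0.57 -0.1   1.54  0.06  1.04 -1.91]
```

```bash
python3 -m creep '[[0,0.04,0.05,0,0],[0,0,0.08,0,0],[0,0,0.08,0,0],[0,0,0.08,0,0],[0,0,0.06,0,0],[0,0,0.05,0,0],[0,0,0.03,0,0],[0,0,0,0,0],[0,0,0,0,0]]'
python3 -c "
from h import *
to(.655,.135,.1319)"
```

```text
clock: 31.52
position: [0.6548, 0.1351, 0.1348]
ee_rot: [-3.142, -0.0, -0.0]
force: [0.4, -0.6, 0.8]
width: 0.258
gripper_force: 15.0
t 31.52 pos [0.6548 0.1351 0.1348] units [0.004 0.002 0.073] yaw 0.02 tilt 0.01 w 0.258 gf 15.0 F [ 0.4 -0.6  0.8] q [-0.22  0.59 -0.1   1.55  0.07  1.   -1.91]
```

```bash
python3 -m creep '[[0,0,0.03,0,0],[0,0,0.03,0,0],[0,0,0.02,0,0],[0,0,0,0,0]]'; python3 -m creep '[[0,0,0,0,0],[0,0,0,0,0]]'
```

```text
clock: 32.02
position: [0.6549, 0.1351, 0.1319]
ee_rot: [-3.142, -0.0, -0.001]
force: [-1.3, 0.4, 4.0]
width: 0.258
gripper_force: 15.0
clock: 32.28
position: [0.655, 0.1351, 0.1319]
ee_rot: [-3.142, -0.0, -0.001]
force: [-1.5, -0.0, 5.5]
width: 0.256
gripper_force: 15.0
```

Seated at the expected height with light contact. Release and rise.

```bash
python3 -m creep '[[0,0,0,0,0.3],[0,0,0,0,0.4],[0,0,0,0,0.6],[0,0,0,0,0.8],[0,0,0,0,0.8],[0,0,-0.3,0,0.8],[0,0,-0.6,0,1],[0,0,-0.6,0,1],[0,0,-0.6,0,1],[0,0,-0.4,0,1],[0,0,0,0,1]]'
python3 - <<'E'
from loc import *
for n in ('wrist','side','scene'):
    d=cap(n,n[0]+'9_.png'); W=cloud(d)
    print(n,'flange',fit(W,(.655,.134),.114,.122,0,.042),'neck',fit(W,(.655,.134),.148,.16,0,.03))
to(.433,.2995,.232)
E
```

```text
clock: 33.65
position: [0.6555, 0.1353, 0.2331]
ee_rot: [-3.141, -0.0, -0.004]
force: [-0.1, 0.2, -0.1]
width: 0.999
gripper_force: 0.0
wrist flange [6.551e-01 1.341e-01 3.200e-02 1.182e-01 3.765e+03] neck [6.551e-01 1.342e-01 1.210e-02 1.533e-01 9.630e+02]
side flange [6.536e-01 1.354e-01 3.270e-02 1.180e-01 4.010e+02] neck [6.530e-01 1.352e-01 1.200e-02 1.528e-01 9.800e+01]
scene flange [6.563e-01 1.355e-01 3.270e-02 1.189e-01 3.800e+02] neck [6.552e-01 1.353e-01 1.360e-02 1.546e-01 9.500e+01]
t 33.8 pos [0.6542 0.1349 0.2304] units [-5.53  -4.117 -0.032] yaw 0.01 tilt 0.1 w 0.999 gf 0.0 F [-0.5  0.2  0.1] q [-0.22  0.51 -0.1   1.44  0.05  1.2  -1.9 ]
```

Lid seated with its top at 0.154 and upright. Now the collar.

```bash
python3 -m creep '[[-0.5,-0.37,0,0,1],[-0.7,-0.52,0,0,1],[-0.7,-0.52,0,0,1],[-0.7,-0.52,0,0,1],[-0.7,-0.52,0,0,1],[-0.7,-0.52,0.2,0,1],[-0.7,-0.52,0.4,0,1],[-0.5,-0.37,0.4,0,1],[-0.33,-0.25,0.5,0,1],[0,0,0.5,0,1],[0,0,0,0,1],[0,0,0,0,1]]'
python3 - <<'E'
from loc import *
d=cap('wrist','w10.png'); W=cloud(d); g=fit(W,(.433,.2995),.012,.022,0,.045); print(g); to(g[0],g[1],.004)
E
```

```text
clock: 35.3
position: [0.4338, 0.2992, 0.1517]
ee_rot: [3.141, -0.0, -0.0]
force: [0.3, -0.6, 1.0]
width: 1.002
gripper_force: 0.0
[4.334e-01 2.983e-01 3.390e-02 1.700e-02 3.385e+03]
t 35.35 pos [0.434  0.2994 0.152 ] units [-0.018  0.028  3.701] yaw -0.02 tilt 0.04 w 1.0 gf 0.0 F [-0.5 -0.1  0.3] q [-0.55  0.37 -0.2   1.89  0.09  0.89 -2.37]
```

View pics/w10.png

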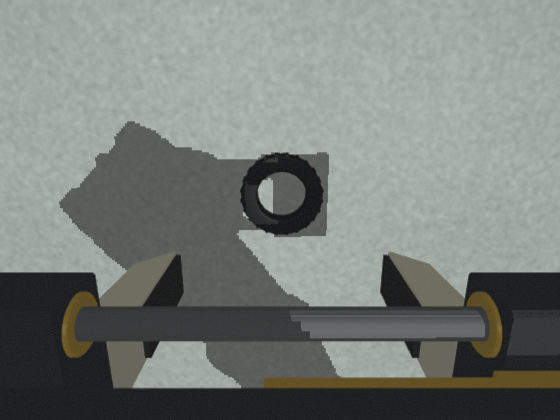

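The collar is at (281,194), centred and clear.

```bash
python3 -m creep '[[-0.01,0.03,0.6,0,1],[0,0,0.6,0,1],[0,0,0.6,0,1],[0,0,0.6,0,1],[0,0,0.5,0,1],[0,0,0.4,0,1],[0,0,0.2,0,1],[0,0,0.1,0,1],[0,0,0,0,1],[0,0,0,0,1]]'
python3 -c "
from h import *
to(.4334,.2983,.003)"
```

```text
clock: 36.6
position: [0.4335, 0.2984, 0.008]
ee_rot: [-3.141, -0.0, -0.001]
force: [0.9, 0.6, 0.1]
width: 0.999
gripper_force: 0.0
t 36.6 pos [0.4335 0.2984 0.008 ] units [-0.002  0.004  0.126] yaw 0.01 tilt 0.05 w 0.999 gf 0.0 F [0.9 0.6 0.1] q [-0.59  0.57 -0.16  2.01  0.16  0.57 -2.43]
```

```bash
python3 -m creep '[[0,0,0.07,0,1],[0,0,0.04,0,1],[0,0,0,0,1]]'
python3 -m creep '[[0,0,0,0,0],[0,0,0,0,0],[0,0,0,0,0],[0,0,0,0,0],[0,0,0,0,0],[0,0,0,0,0],[0,0,0,0,0],[0,0,0,0,0]]' 20
python3 -c "
from h import *
to(.4334,.2983,.003)"
```

```text
clock: 36.98
position: [0.433, 0.2981, 0.003]
ee_rot: [3.141, 0.0, -0.0]
force: [0.2, -0.5, -0.4]
width: 1.0
gripper_force: 0.0
clock: 37.98
position: [0.4332, 0.2983, 0.0031]
ee_rot: [-3.142, -0.0, -0.0]
force: [-0.9, 0.4, 0.5]
width: 0.701
gripper_force: 20.1
t 37.98 pos [0.4332 0.2983 0.0031] units [ 0.006 -0.001  0.004] yaw 0.01 tilt 0.0 w 0.701 gf 20.1 F [-0.9  0.4  0.5] q [-0.59  0.58 -0.16  2.02  0.16  0.56 -2.43]
```

```bash
python3 -m creep '[[0,0,-0.3,0,0],[0,0,-0.6,0,0],[0,0,-0.8,0,0],[0,0,-0.8,0,0],[0,0,-0.8,0,0],[0,0,-0.8,0,0],[0,0,-0.6,0,0],[0,0,-0.4,0,0],[0,0,0,0,0]]'
python3 -m creep '[[0.3,0.22,0,0,0],[0.5,0.37,0,0,0],[0.6,0.44,0,0,0],[0.6,0.44,0,0,0],[0.6,0.44,0,0,0],[0.6,0.44,0,0,0],[0.6,0.44,0,0,0],[0.6,0.44,0,0,0],[0.5,0.37,0,0,0],[0.4,0.3,0,0,0],[0.24,0.18,0,0,0],[0,0,0,0,0]]'
python3 -m creep '[[0,0,0,0,0],[0,0,0,0,0]]'
python3 - <<'E'
from loc import *
cap('wrist','w11.png')
to(.655,.135,.122)
for n in ('side','scene'):
    d=cap(n,n[0]+'11_.png'); W=cloud(d); p=pose()[0]; b=p[2]-.003
    print(n,'neck',fit(W,(.655,.134),.13,.16,0,.03),'collar',fit(W,(p[0],p[1]),b,b+.022,0,.034))
E
```

```text
clock: 39.1
position: [0.4335, 0.2985, 0.2082]
ee_rot: [-3.14, -0.0, -0.003]
force: [0.4, 0.8, 0.0]
width: 0.7
gripper_force: 20.1
clock: 40.6
position: [0.6551, 0.1343, 0.2066]
ee_rot: [3.141, -0.001, -0.001]
force: [0.7, -0.7, 0.4]
width: 0.701
gripper_force: 20.1
clock: 40.85
position: [0.6542, 0.136, 0.2073]
ee_rot: [-3.141, -0.002, 0.0]
force: [0.6, 0.0, -0.4]
width: 0.699
gripper_force: 20.1
t 40.9 pos [0.6543 0.1358 0.2073] units [0.017 0.021 2.134] yaw 0.08 tilt 0.02 w 0.7 gf 20.1 F [-0.5  0.4 -0.3] q [-0.22  0.52 -0.11  1.47  0.06  1.15 -1.9 ]
side neck [6.522e-01 1.359e-01 1.290e-02 1.507e-01 1.680e+02] collar [6.516e-01 1.354e-01 3.340e-02 2.203e-01 4.780e+02]
scene neck [6.565e-01 1.369e-01 1.220e-02 1.515e-01 1.430e+02] collar [6.595e-01 1.339e-01 3.330e-02 2.214e-01 2.560e+02]
```

View pics/w11.png

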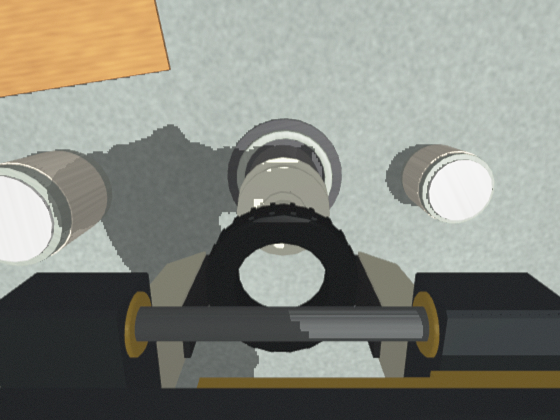

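View pics/s11_.png

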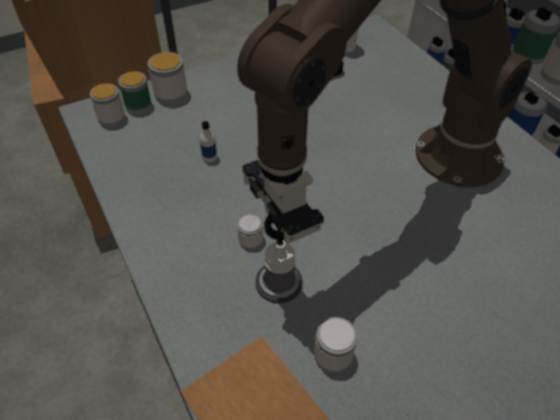

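The wrist view shows the collar level at (282,275), in line with the neck below. The other view (the scene camera, which overwrote the side file) shows the lid upright at (279,252) with the collar above it. Descending.

```bash
python3 -m creep '[[0.01,0.02,0.2,0,0],[0,0,0.3,0,0],[0,0,0.3,0,0],[0,0,0.3,0,0],[0,0,0.3,0,0],[0,0,0.3,0,0],[0,0,0.2,0,0],[0,0,0,0,0],[0,0,0,0,0]]'
python3 -c "
from h import *
to(.655,.135,.122)"
```

```text
clock: 42.12
position: [0.6555, 0.1343, 0.1315]
ee_rot: [-3.141, -0.0, -0.001]
force: [0.6, -0.3, 0.2]
width: 0.698
gripper_force: 20.1
t 42.12 pos [0.6555 0.1343 0.1315] units [-0.013 -0.017  0.238] yaw 0.01 tilt 0.04 w 0.698 gf 20.1 F [ 0.6 -0.3  0.2] q [-0.21  0.59 -0.1   1.56  0.07  1.   -1.91]
```

```bash
python3 -m creep '[[-0.01,-0.01,0.06,0,0],[0,0,0.06,0,0],[0,0,0.04,0,0],[0,0,0.02,0,0],[0,0,0.02,0,0],[0,0,0,0,0],[0,0,0,0,0]]'
```

```text
clock: 43.0
position: [0.6548, 0.1346, 0.1232]
ee_rot: [3.142, 0.0, 0.0]
force: [0.3, 0.9, -0.5]
width: 0.697
gripper_force: 20.1
```

```bash
python3 -m creep '[[0,0,0.02,0,0],[0,0,0.02,0,0],[0,0,0,0,0],[0,0,0,0,0]]'
```

```text
clock: 43.5
position: [0.6549, 0.1347, 0.1222]
ee_rot: [-3.142, -0.0, -0.001]
force: [-1.4, -1.7, 5.4]
width: 0.704
gripper_force: 20.1
```

Light contact at the seat height. Release and rise.

```bash
python3 -m creep '[[0,0,0,0,0.74],[0,0,0,0,0.8],[0,0,0,0,0.9],[0,0,0,0,1],[0,0,0,0,1],[0,0,0,0,1],[0,0,-0.3,0,1],[0,0,-0.6,0,1],[0,0,-0.6,0,1],[0,0,-0.6,0,1],[0,0,-0.6,0,1],[0,0,0,0,1]]'
python3 -m creep '[[0,0,0,0,1],[0,0,0,0,1],[0,0,0,0,1],[0,0,0,0,1]]'
python3 - <<'E'
from loc import *
for n,f in (('wrist','w12'),('side','side12'),('scene','scene12')):
    d=cap(n,f+'.png'); W=cloud(d)
    print(n,'collar top',fit(W,(.655,.134),.131,.142,0,.042),'neck',fit(W,(.655,.134),.148,.16,0,.03),'liner fl',fit(W,(.655,.134),.088,.097,0,.042))
to(.655,.135,.22)
E
```

```text
clock: 45.0
position: [0.6561, 0.135, 0.2326]
ee_rot: [-3.14, -0.0, -0.007]
force: [0.1, -0.5, -0.9]
width: 1.002
gripper_force: 0.0
clock: 45.5
position: [0.6546, 0.1346, 0.2291]
ee_rot: [3.141, 0.0, -0.001]
force: [-0.0, -0.4, -0.1]
width: 1.0
gripper_force: 0.0
wrist collar top [6.548e-01 1.340e-01 3.400e-02 1.361e-01 4.588e+03] neck [6.551e-01 1.342e-01 1.210e-02 1.532e-01 9.960e+02] liner fl [6.648e-01 1.350e-01 3.220e-02 9.300e-02 5.090e+02]
side collar top [6.533e-01 1.352e-01 3.410e-02 1.358e-01 4.610e+02] neck [6.527e-01 1.355e-01 1.210e-02 1.529e-01 9.900e+01] liner fl [6.515e-01 1.368e-01 3.350e-02 9.290e-02 1.700e+02]
scene collar top [6.565e-01 1.342e-01 3.480e-02 1.367e-01 4.610e+02] neck [6.555e-01 1.360e-01 1.260e-02 1.543e-01 9.600e+01] liner fl [6.566e-01 1.362e-01 3.380e-02 9.380e-02 1.510e+02]
t 45.65 pos [0.6547 0.1347 0.2294] units [ 0.007 -0.008  0.234] yaw 0.02 tilt 0.01 w 0.997 gf 0.0 F [ 0.1 -0.6  0.5] q [-0.22  0.51 -0.1   1.44  0.05  1.19 -1.9 ]
```

View pics/side12.png

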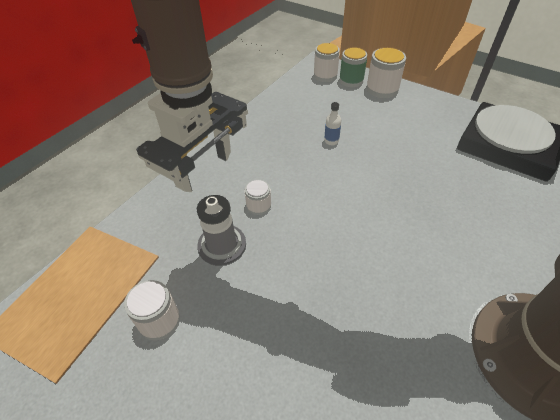

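The side view shows the finished cup upright on the stand at (220,240), with the collar flat around the neck at (213,208). The tins and bottle are undisturbed and the gripper is clear.

```bash
python3 -c "
from cell import sign_off
print(sign_off())"
```

```text
the job is handed in; nothing more can be done
None
```

The cup is fully assembled and upright on the stand; camera measurements put every part centred at its expected seat height, the tins and bottle look undisturbed, and the job was handed in at about 46 s of the 128 s (no verdict was returned).

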